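# Snap the fishtail gouge into its roller clips

### The job

Draw the fishtail gouge (the carving tool whose blade flares out wide) from under the keeper rail of the tool tray and press it down into the empty clip rack until its handle snaps fully home in both roller clips, blade pointing away from the end plate and butt close up to that plate. Do not drop it into the clips, and leave the other two tools and everything else on the bench where they are; let go at the end.

Things in the scene. Friction and masses are not known exactly. Their poses are not given: they have to be found in the camera images.
- gouge: carving tool to move, 200 mm long, about 0.2 kg: pale octagonal handle 26 mm across flats (flats up, down and at the sides) from its butt at x = -100 mm to +38 mm, brass ferrule, steel blade that flares like a fishtail to 42 mm wide. Origin on its axis at mid-length, 13 mm above what the handle lies on; +x to the blade, z up. It lies in one of the tray's three places; which one varies.
- gouge_rear (a point): point on the gouge's axis at x = -70 mm, the middle of the part of the handle that the rear clip holds
- gouge_front (a point): point on the gouge's axis at x = +23 mm, the middle of the part of the handle that the front clip holds
- narrow: carving tool with the same handle, size and frame as the gouge, its blade a narrow straight bar 9 mm wide. Stays in the tray.
- skew: carving tool with the same handle, size and frame as the gouge, its blade 16 mm wide with a slanting end. Stays in the tray.
- tray: fixed wooden tray, 226 mm wide, three places at y = -72, 0, +72 mm, a tool lying along x in each, blades to +x. Origin on the bench under the middle place, level with the tools' middles; z up. Floor 4 mm thick from x = -50 to +105 mm, a wall at the +x end; dividers 6 mm thick, 20 mm high, between the places.
- tray_rail (a point): middle of the front edge of the keeper rail's top, 48 mm above the bench. The rail bridges all places from tray x = -55 to +5 mm, underside at 36 mm, so the handles cannot be lifted out or gripped at mid-length: some 45 mm of each butt sticks out to -x over the open bench. A tool must be drawn along -x by about 160 mm before its blade is clear of the rail.
- rack: fixed clip rack, dark wooden base 226 x 76 mm, 10 mm thick. Origin on the bench under the base's middle; +x is the way the blade shall point, z up. A steel end plate stands across the -x end, inner face at x = -106 mm, top at 52 mm. Two spring clips hold the handle; between them (x = -50 to +12 mm) there is room for fingers.
- rack_rear (a point): middle of the rear clip (x = -90 to -50 mm), 58 mm above the bench, between its rollers. Each clip: a cradle with its top at 32 mm, between two sprung steel jaws (outer faces at y = +-22 mm) with free-turning black rollers 10 mm thick along x, 14 mm apart. Handle laid on the rollers: axis 71 mm above the bench. Pressed with some 17 N in all, it spreads the jaws and snaps down.
- rack_front (a point): middle of the front clip (x = +12 to +34 mm), 58 mm above the bench, between its rollers; otherwise as the rear clip. Fully home, the handle lies on both cradles and the rollers close over it.
- rack_seat (a point): where the gouge's origin is when it is fully home with its butt 6 mm from the end plate: in the middle of the rack, 45 mm above the bench; axes as the rack's
- tin: empty metal cup, 68 mm across the mouth, 68 mm high; origin under its centre. A bystander.
- offcut: pale wooden offcut 110 x 24 x 22 mm (x, y, z), lying; origin under its centre. A bystander.
- stone: sharpening stone in a wooden case, 180 x 62 x 32 mm; origin under its centre. A bystander.
- mallet: round carver's mallet standing on its head, handle up, 92 mm across, 212 mm high; origin under its centre. A bystander.
- oil: amber bottle, 48 mm across, 130 mm high; origin under its centre. A bystander.
- carving: wooden board with a half-carved flower, 100 x 150 mm, 59 mm high; origin under its centre. A bystander.
- brush: bench brush 160 mm long, lying along its x; origin under it. A bystander.
Things that resemble listed ones, but are neither listed nor needed, are in the scene too. Leave any pink look-alike of the gouge alone.

How it is judged:
On the way, in this order (a step that is already met when the one before it is completed fails the run):
1. the gouge is drawn clear of the keeper rail (horizontal distance between gouge and tray above 0.155 m).
2. the gouge's handle is snapped home in both clips, blade away from the end plate (z of gouge_rear in the frame of rack_seat between -0.004 and 0.004 m and y of gouge_rear in the frame of rack_seat between -0.005 and 0.005 m and x of gouge_rear in the frame of rack_seat between -0.08 and -0.056 m and z of gouge_front in the frame of rack_seat between -0.004 and 0.004 m and y of gouge_front in the frame of rack_seat between -0.005 and 0.005 m and x of gouge_front in the frame of rack_seat between 0.013 and 0.037 m), for 0.2 s.
At the end, for the whole second after the job is handed in: the gouge is at rest, released, its axis within 4 mm of the seated height and 5 mm sideways at both clips, blade away from the end plate, and its butt no more than 20 mm from the end plate (all of step 2 and linear speed of gouge below 0.03 m/s); the robot touches nothing.
It fails at once if another carving tool is moved more than 30 mm (distance of any of narrow, skew from where it was at the start of the episode above 0.03 m).
It fails at once if a bystander is moved more than 30 mm or tipped over ((distance of tin from where it was at the start of the episode above 0.03 m or angle between tin's own z axis and vertical above 0.5 rad) or (distance of offcut from where it was at the start of the episode above 0.03 m or angle between offcut's own z axis and vertical above 0.5 rad) or (distance of stone from where it was at the start of the episode above 0.03 m or angle between stone's own z axis and vertical above 0.5 rad) or (distance of mallet from where it was at the start of the episode above 0.03 m or angle between mallet's own z axis and vertical above 0.5 rad) or (distance of oil from where it was at the start of the episode above 0.03 m or angle between oil's own z axis and vertical above 0.5 rad) or (distance of carving from where it was at the start of the episode above 0.03 m or angle between carving's own z axis and vertical above 0.5 rad) or (distance of brush from where it was at the start of the episode above 0.03 m or angle between brush's own z axis and vertical above 0.5 rad)).
It fails at once if the gouge is dropped: let fall freely from above the clips (linear speed of gouge above 0.55 m/s and contact force between the fingers and gouge below 0.2 N and height (world z) of gouge above 0.074 m).
It also fails if it takes over 43 s, if anything falls off the work surface, if the arm or the gripper's body presses on something with over 40 N, if the wrist force passes 120 N, or if a joint passes its speed limit or range.

### The arm

A 6-joint arm with a two-finger parallel gripper is mounted at the origin on the work surface. World frame = base frame: x ahead of the robot, y to its left, z up, the work surface at z = 0. Lengths are in m, angles in rad, forces in N, time in s.
With the tool pointing down it reaches from about 0.375 to 0.825 m from the base axis. Payload 5.5 kg.
Tool frame: the origin (TCP) lies between the finger pads; the fingertips stand 11 mm ahead of it and the grasp point (between the pads) lies 8 mm behind it; x points along the fingers, y is the direction in which the jaws open and shut, and the axes are right-handed (so a half turn about x gives the same grasp; the last joint's range is limited). The gripper opens to 85 mm and grips with 20 to 120 N. Pads are 22 mm wide; open, the fingers measure 114 mm over their backs; the gripper's body (76 mm by 85 mm) begins 54 mm behind the grasp point. The pads swing forward as they close: fully open they stand 13 mm farther back than shut.
Start: joints at [1.204, 0.314, -0.047, 1.21, 0, 1.571], TCP at [0.215, 0.56, 0.242] pointing down, gripper open.
Joint ranges: [-2.67, 2.67], [-0.69, 1.73], [-1.03, 1.25], [-2.08, 2.16], [-1.42, 1.45], [-3.14, 3.14]. Speed limits (rad/s): [2.39, 2.39, 3.01, 3.14, 3.14, 3.14].

### API

Orientations are given as [roll, pitch, yaw] about the fixed x, y, z axes, in that order (R = Rz(yaw) Ry(pitch) Rx(roll)).
In Python, from plant import status, imaging, job gives the robot as it stands.
- The arm moves only by the tool arm_command, never from a script. Its argument "increments" is a list of rows, each an object with "translation": the shift along the tool's x, y, z in cm, a list of three; "delta_rot": the turn, a rotation vector about the tool's x, y, z in degrees, a list of three; "hand": the closure in counts, from 0 (fully open) to 255 (shut). A call has 1 to 8 rows; each row is the pose to reach, as a shift and turn from the pose commanded when the call began, along the tool's axes at that moment; what a row does not reach only later rows make up. A row lasts 1/8 s, in which the tool goes at most 62.5 mm and 10.7 degrees, less where a joint would pass 70% of its speed; a pose out of reach is approached as far as the arm can. A call with a gripper value outside its range is refused whole. The fingers move at their own pace and stop on an object; the grip force is fixed at half the most. Time passes only in rows, so rows that repeat a pose let the fingers close. It gives the time, the measured TCP pose, the force and the opening at its end, in the units of the state.
- status.get_obs(): the state, without advancing time (a new reading comes with each control period).
- imaging.grab_frame(name): name is "side" or "top"; returns (picture, depth): 400x640x3 uint8, blue, green, red; 400x640 float32, m along the optical axis (not along the pixel's ray), 0 where there is no reading.
- imaging.calibration(name): a dict with "fx", "fy", "cx", "cy" (pixels), "D" ([k1, k2, p1, p2, k3] as OpenCV has them; the pictures are not rectified), "extrinsics" (4x4, takes a point from camera to world coordinates). Camera axes: x right, y up, looking along -z (the intrinsics and any distortion apply to the point x, -y, -z); pixel columns grow to the right and rows downward; lengths in m; the calibration is good to about 2 mm. A picture is of the moment at which its call begins. calibration takes no time and is no camera call.
- job.close_job(): hands the job in, once; it reports no verdict.
The state is a dict: "time_s": time; "joints": joint angles; "dq": joint speeds; "joint_torque": joint torques, N m; "ee_pos": TCP position; "ee_rot": TCP orientation; "ft_force": force on the tool from outside, world axes, zero at the start; "wrist_torque": the same for the moment, N m; "finger_gap": finger opening in m.
Only numpy, scipy, OpenCV 4.12 (cv2) and the standard library are available. Lean on these libraries where they do the work, as an engineer would, in place of code of your own. Each camera call takes 0.05 s, during which the arm holds its last target.

## Working session

There is one attempt and no reset: what is moved stays moved. The work goes in short steps, Python scripts to look and compute and a tool call to move; the robot and the scene stay as the last step left them, time stands still between calls to the robot, and variables do not carry over. Pictures are saved under pics/ and viewed, and the job is handed in when it is done.

Besides the shell and the picture viewer there is one more tool, called after "Request:" as a command line: name --argument value ..., lists and objects as JSON in quotes. arm_command: Moves the arm, as the interface text tells. Its arguments: {"type":"object","properties":{"increments":{"type":"array"}},"required":["increments"]}

```bash
ls; mkdir -p pics
python3 - <<'E'
from plant import status, imaging
import cv2,numpy as np
print(status.get_obs())
for n in("top","side"):
    im,d=imaging.grab_frame(n); cv2.imwrite(f"pics/{n}0.png",im); np.save(f"{n}0.npy",d); np.save(f"{n}0im.npy",im)
    c=imaging.calibration(n); print(n,c)
E
```

```text
pics
{'time_s': 0.0, 'joints': array([ 1.20397489e+00,  3.14217518e-01, -4.81027683e-02,  1.21020665e+00,
        4.79925785e-06,  1.57078425e+00]), 'dq': array([ 1.17207366e-03, -6.78593781e-04,  8.06926901e-04, -6.15798669e-05,
        1.08531463e-04,  9.78428862e-05]), 'joint_torque': array([-3.60939332e-03, -5.39592004e+01,  3.39750016e+01,  1.92527514e-02,
       -6.39658566e-07,  6.33350737e-06]), 'ee_pos': array([0.21498202, 0.55954596, 0.24142927]), 'ee_rot': array([-1.57358155,  1.56906571, -1.94039092]), 'ft_force': array([-0.47756484,  0.57001665,  0.60980713]), 'wrist_torque': array([0.02755537, 0.03014113, 0.01432568]), 'finger_gap': 0.0858781634145451}
top {'fx': 410.14821748667674, 'fy': 410.14821748667674, 'cx': 320.85865481166474, 'cy': 200.29300473740793, 'D': array([-0.08507826,  0.        ,  0.        ,  0.        ,  0.        ]), 'extrinsics': array([[ 0.0190703 ,  0.99800271, -0.06022393,  0.41466265],
       [-0.99980873,  0.01877402, -0.00548174,  0.10512354],
       [-0.00434015,  0.06031695,  0.99816984,  1.26970237],
       [ 0.        ,  0.        ,  0.        ,  1.        ]])}
side {'fx': 441.6509012963336, 'fy': 441.6509012963336, 'cx': 312.2810287925526, 'cy': 204.69915743823978, 'D': array([0.02386578, 0.        , 0.        , 0.        , 0.        ]), 'extrinsics': array([[ 0.75909963,  0.30706132, -0.57400444, -0.40996418],
       [-0.65081463,  0.37751438, -0.65872848, -0.93820208],
       [ 0.01442489,  0.87361103,  0.48641103,  0.82180884],
       [ 0.        ,  0.        ,  0.        ,  1.        ]])}
```

View pics/top0.png

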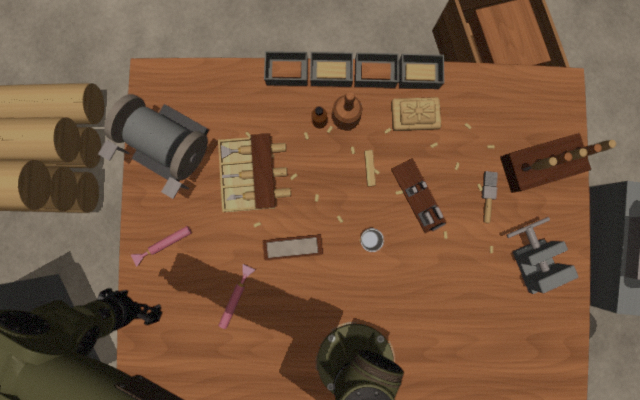

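View pics/side0.png

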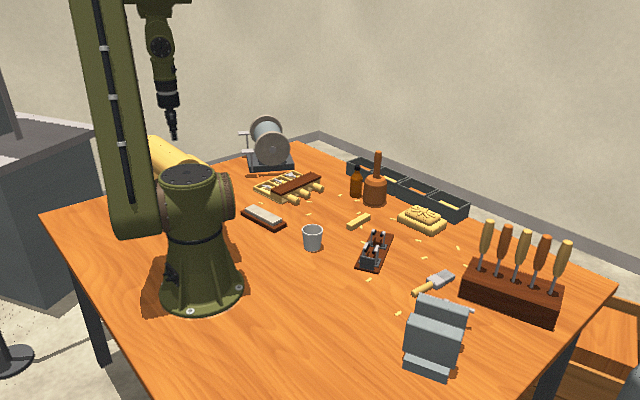

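```bash
cat > h.py <<'E'
import numpy as np,cv2
from plant import imaging
def ray(n,px):
    c=imaging.calibration(n);K=np.array([[c['fx'],0,c['cx']],[0,c['fy'],c['cy']],[0,0,1]])
    p=cv2.undistortPoints(np.array(px,float).reshape(-1,1,2),K,c['D']).reshape(-1,2)
    d=np.c_[p[:,0],-p[:,1],-np.ones(len(p))]
    E=c['extrinsics']; return E[:3,3],d@E[:3,:3].T
def plane(n,px,z):
    o,d=ray(n,px); return o+d*((z-o[2])/d[:,2])[:,None]
def bydepth(n,px,dep):
    o,d=ray(n,px); r=[dep[int(round(v)),int(round(u))] for u,v in px]; return o+d*np.array(r)[:,None]
def cloud(n,dep):
    v,u=np.mgrid[0:400,0:640]; o,d=ray(n,np.c_[u.ravel(),v.ravel()])
    P=o+d*dep.ravel()[:,None]; P[dep.ravel()==0]=np.nan; return P.reshape(400,640,3)
def proj(n,P):
    c=imaging.calibration(n);K=np.array([[c['fx'],0,c['cx']],[0,c['fy'],c['cy']],[0,0,1]]);E=np.linalg.inv(c['extrinsics'])
    q=np.asarray(P)@E[:3,:3].T+E[:3,3]; q=q*[1,-1,-1]
    return cv2.projectPoints(q,np.zeros(3),np.zeros(3),K,c['D'])[0].reshape(-1,2)
E
python3 - <<'E'
import cv2
im=cv2.imread('pics/top0.png')
cv2.imwrite('pics/c_tray.png',cv2.resize(im[120:220,205:305],None,fx=6,fy=6,interpolation=cv2.INTER_CUBIC))
cv2.imwrite('pics/c_rack.png',cv2.resize(im[145:245,370:470],None,fx=6,fy=6,interpolation=cv2.INTER_CUBIC))
im=cv2.imread('pics/side0.png')
cv2.imwrite('pics/c_side.png',cv2.resize(im[160:280,240:400],None,fx=5,fy=5,interpolation=cv2.INTER_CUBIC))
E
```

```text
(no output)
```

View pics/c_tray.png

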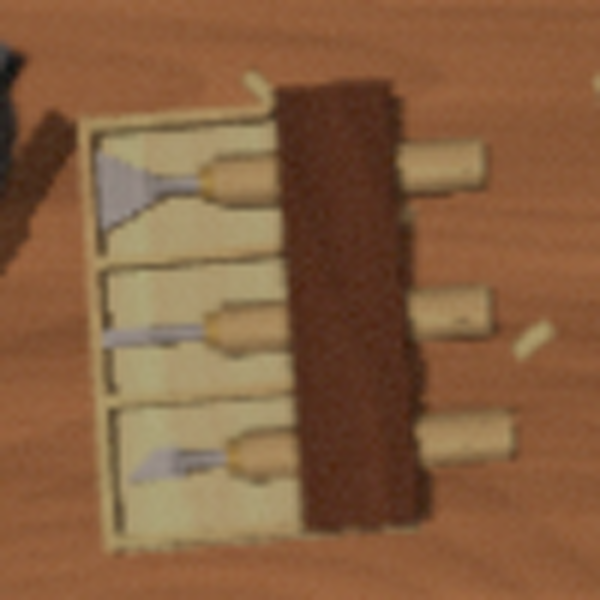

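View pics/c_rack.png

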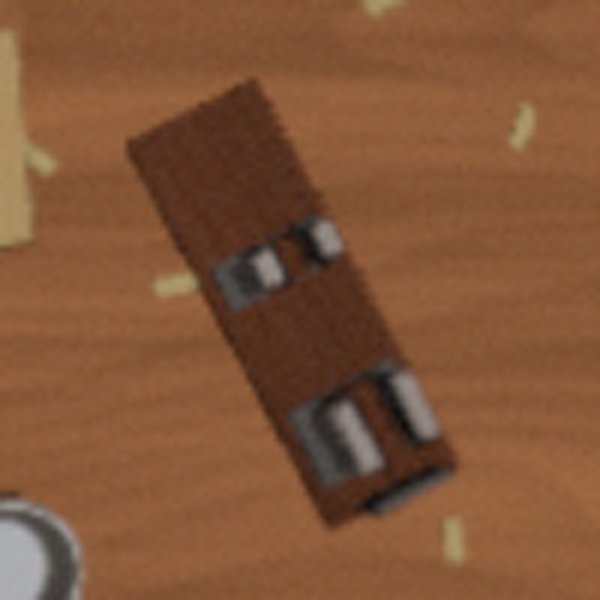

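View pics/c_side.png

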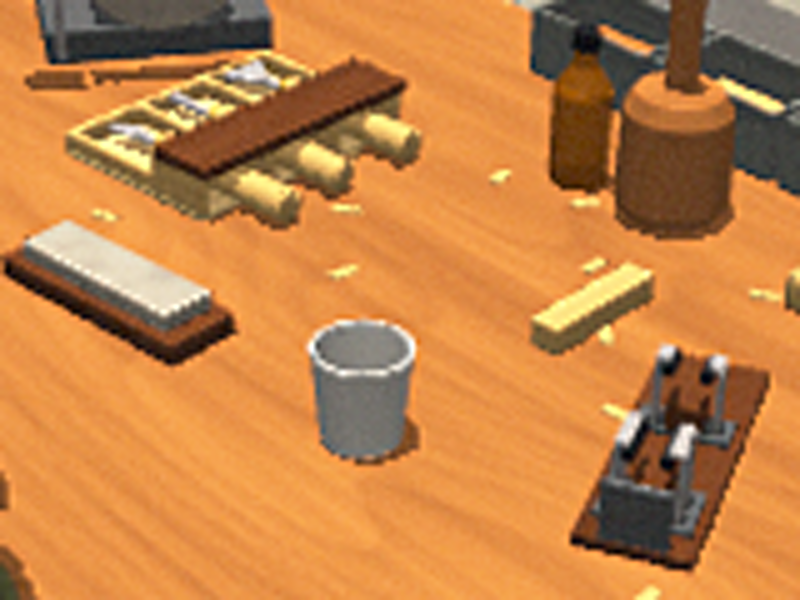

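Run:
```python
from h import *
im=np.load('top0im.npy');dep=np.load('top0.npy')
P=cloud('top',dep); np.set_printoptions(precision=4,suppress=True)
# rack corners at z=.010
c=np.array([[128,143],[255,80],[457,465],[332,527]])/6+[370-.4,145-.4]
W=plane('top',c,.010);print(W,W.mean(0),[np.linalg.norm(W[i]-W[i-1]) for i in range(4)])
# rail: top z=.048
c=np.array([[275,88],[395,80],[420,525],[302,530]])/6+[205-.4,120-.4]
W=plane('top',c,.048);print('rail',W,W.mean(0),[np.linalg.norm(W[i]-W[i-1]) for i in range(4)])
# handle stub: points z>15mm
for nm,(u0,u1,v0,v1) in dict(g=(270,288,140,155),n=(272,290,165,180),s=(274,293,187,200)).items():
    s=P[v0:v1,u0:u1].reshape(-1,3); t=s[s[:,2]>.018]; 
    print(nm,len(t),t.min(0),t.max(0),np.percentile(t[:,2],[5,50,95]))
    cc=cv2.minAreaRect((t[:,:2]*1000).astype(np.float32));print(cc)
s=P[150:235,385:450].reshape(-1,3);s=s[~np.isnan(s[:,0])]
for lo,hi in((.006,.014),(.025,.045),(.045,.056),(.056,.08)):
    t=s[(s[:,2]>lo)&(s[:,2]<hi)];print(lo,len(t),cv2.minAreaRect((t[:,:2]*1000).astype(np.float32)),np.median(t[:,2]))
```

```text
[[ 0.5936 -0.1032  0.01  ]
 [ 0.6279 -0.1691  0.01  ]
 [ 0.4305 -0.275   0.01  ]
 [ 0.3976 -0.2101  0.01  ]] [ 0.5124 -0.1893  0.01  ] [np.float64(0.22329330592840496), np.float64(0.0743272123439774), np.float64(0.22405436549700342), np.float64(0.07269851932688082)]
rail [[0.6848 0.329  0.048 ]
 [0.6897 0.2683 0.048 ]
 [0.4654 0.2495 0.048 ]
 [0.4618 0.3085 0.048 ]] [0.5754 0.2888 0.048 ] [np.float64(0.2239278523599548), np.float64(0.06090562224147996), np.float64(0.225084159411063), np.float64(0.05901658368576016)]
g 133 [0.6259 0.2279 0.0202] [0.6685 0.2694 0.0515] [0.022  0.0285 0.0464]
((647.7537231445312, 248.3211212158203), (42.55512619018555, 41.132591247558594), 1.6051781177520752)
n 127 [0.5497 0.2202 0.0194] [0.5905 0.2639 0.0473] [0.0216 0.0283 0.0406]
((570.45556640625, 241.230712890625), (37.09559631347656, 41.37696075439453), 6.574819564819336)
s 141 [0.4905 0.2087 0.0192] [0.5256 0.2559 0.0349] [0.0215 0.0277 0.0334]
((508.820556640625, 232.304931640625), (31.41623306274414, 48.64345169067383), 6.801712512969971)
0.006 1232 ((521.364990234375, -185.06842041015625), (258.5216064453125, 196.13674926757812), 1.1172245740890503) 0.010477236166284376
0.025 130 ((476.34674072265625, -203.3632354736328), (142.1962127685547, 40.053916931152344), 31.416669845581055) 0.03255413988729339
0.045 48 ((476.263671875, -208.09515380859375), (144.93502807617188, 42.74303436279297), 28.52135467529297) 0.05103256256994071
0.056 205 ((478.27972412109375, -208.12814331054688), (145.07896423339844, 44.720157623291016), 28.471290588378906) 0.06424332232902463
```

Run:
```python
from h import *
im=np.load('top0im.npy');dep=np.load('top0.npy')
P=cloud('top',dep); np.set_printoptions(precision=4,suppress=True)
def rep(nm,u0,u1,v0,v1,lo,hi=.3):
    s=P[v0:v1,u0:u1].reshape(-1,3); s=s[(s[:,2]>lo)&(s[:,2]<hi)]; print(nm,len(s),s.min(0),s.max(0))
rep('mallet',328,370,90,135,.03);rep('mallet handle',328,370,80,135,.13)
rep('oil',306,330,100,133,.02);rep('offcut',360,380,145,190,.012);rep('tin',355,390,222,256,.03);rep('carv',388,445,92,135,.015);rep('bins',262,445,45,95,.015);rep('brush',480,500,165,225,.01)
# handle masks
hsv=cv2.cvtColor(im,cv2.COLOR_BGR2HSV)
m=cv2.inRange(hsv,(12,70,110),(30,200,255)); 
for v0,v1 in((140,157),(164,180),(185,200)):
    mm=np.zeros_like(m);mm[v0:v1,271:296]=m[v0:v1,271:296]
    k=cv2.findContours(mm,cv2.RETR_EXTERNAL,cv2.CHAIN_APPROX_NONE)[0];k=max(k,key=cv2.contourArea)
    r=cv2.minAreaRect(k);b=cv2.boxPoints(r);W=plane('top',b,.024);print(r);print(W)
# blade ends in tray
c=np.array([[98,150],[103,240],[487,145],[487,190],[400,145],[400,192],[205,165],[205,200]])/6+[205-.4,120-.4]
print(plane('top',c,.024))
```

```text
mallet 849 [ 0.7126 -0.0028  0.0302] [0.7998 0.0837 0.2192]
mallet handle 151 [0.7441 0.0275 0.1303] [0.7675 0.0541 0.2192]
oil 276 [0.7164 0.1008 0.0208] [0.7598 0.1465 0.1353]
offcut 289 [ 0.5392 -0.0498  0.0121] [ 0.6486 -0.0185  0.0291]
tin 163 [ 0.3413 -0.0726  0.0301] [ 0.4059 -0.0075  0.0717]
carv 1505 [ 0.7131 -0.2538  0.0151] [ 0.8198 -0.1027  0.0649]
bins 4779 [ 0.7597 -0.2581  0.015 ] [0.9462 0.2935 0.2192]
brush 522 [ 0.4327 -0.4326  0.0101] [ 0.5919 -0.3878  0.0272]
((283.0, 148.0), (16.0, 24.0), 90.0)
[[0.673  0.2691 0.024 ]
 [0.6742 0.1951 0.024 ]
 [0.6244 0.1939 0.024 ]
 [0.6232 0.2677 0.024 ]]
((284.0, 171.5), (15.0, 22.0), 90.0)
[[0.5985 0.2608 0.024 ]
 [0.5997 0.1933 0.024 ]
 [0.5535 0.1922 0.024 ]
 [0.5523 0.2595 0.024 ]]
((284.5, 192.0), (14.0, 21.0), 90.0)
[[0.5339 0.256  0.024 ]
 [0.5351 0.1918 0.024 ]
 [0.4923 0.1908 0.024 ]
 [0.4911 0.2549 0.024 ]]
[[0.6565 0.4242 0.024 ]
 [0.6097 0.4198 0.024 ]
 [0.662  0.2232 0.024 ]
 [0.6386 0.2226 0.024 ]
 [0.6613 0.268  0.024 ]
 [0.6369 0.2672 0.024 ]
 [0.6494 0.3683 0.024 ]
 [0.6312 0.3676 0.024 ]]
```

```bash
cat >> h.py <<'E'
from scipy.spatial.transform import Rotation as Ro
from plant import status
def go(p,ang=None,start=None,verb=True):
    """p TCP world, ang: world angle (deg) of tool y; start (pos, ang) commanded"""
    o=status.get_obs()
    R0=Ro.from_euler('xyz',o['ee_rot']).as_matrix(); p0=o['ee_pos']
    if start is not None: p0=np.array(start[0]);R0=Rd(start[1])
    R1=R0 if ang is None else Rd(ang)
    t=R0.T@(np.array(p)-p0)*100; r=np.degrees(Ro.from_matrix(R0.T@R1).as_rotvec())
    print('trans cm',t.round(2),'rot',r.round(2)); return t,r
def Rd(a):
    a=np.radians(a);y=np.array([np.cos(a),np.sin(a),0]);x=np.array([0,0,-1.]);return np.c_[x,y,np.cross(x,y)]
def st():
    o=status.get_obs();R=Ro.from_euler('xyz',o['ee_rot']).as_matrix()
    print('t',o['time_s'],'p',o['ee_pos'].round(4),'yang',np.degrees(np.arctan2(R[1,1],R[0,1])).round(2),'tilt',np.degrees(np.arccos(-R[2,0])).round(2),'F',o['ft_force'].round(2),'gap',round(o['finger_gap'],4),'j',o['joints'].round(3))
    return o
E
python3 - <<'E'
from h import *
st(); u=np.array([-.0872,.9962]);b=np.array([.6503,.2229]); print(b+u*.023)
for a in(4.9,184.9): go([*(b+u*.023),.10],a)
E
```

```text
t 0.1 p [0.215  0.5596 0.2415] yang 68.98 tilt 0.09 F [-0.43 -0.42  0.51] gap 0.0855 j [ 1.204  0.314 -0.048  1.21   0.     1.571]
[0.6482944 0.2458126]
trans cm [ 14.17 -13.74  51.7 ] rot [6.408e+01 5.000e-02 8.000e-02]
trans cm [ 14.17 -13.74  51.7 ] rot [-1.1592e+02 -9.0000e-02  5.0000e-02]
```

Request:
arm_command --increments '[{"translation": [1, -1.5, 6], "delta_rot": [8, 0, 0], "hand": 100}, {"translation": [2, -3, 12], "delta_rot": [16, 0, 0], "hand": 100}, {"translation": [3, -5, 18], "delta_rot": [24, 0, 0], "hand": 100}, {"translation": [4, -6.5, 24], "delta_rot": [32, 0, 0], "hand": 100}, {"translation": [5, -8, 30], "delta_rot": [40, 0, 0], "hand": 100}, {"translation": [7, -9.5, 36], "delta_rot": [48, 0, 0], "hand": 100}, {"translation": [9, -11, 42], "delta_rot": [56, 0, 0], "hand": 100}, {"translation": [11, -12.5, 47], "delta_rot": [64, 0, 0], "hand": 100}]'

```text
time_s: 1.1
ee_pos: [0.6102, 0.2738, 0.1317]
ee_rot: [2.672, 1.571, 1.184]
ft_force: [0.0, 1.2, -0.4]
finger_gap: 0.0516
```

Run:
```python
from h import *
st(); go([.6483,.2458,.10],4.9);go([.6483,.2458,.016],4.9)
```

```text
t 1.1 p [0.6102 0.2738 0.1317] yang 4.72 tilt 0.01 F [ 0.03  1.22 -0.37] gap 0.0516 j [ 0.422  0.5   -0.029  1.042  0.     1.91 ]
trans cm [3.17 3.56 3.11] rot [-0.18 -0.01 -0.01]
trans cm [11.57  3.56  3.11] rot [-0.18 -0.01 -0.01]
```

Request:
arm_command --increments '[{"translation": [3.2, 3.6, 3.1], "delta_rot": [0, 0, 0], "hand": 100}, {"translation": [3.2, 3.6, 3.1], "delta_rot": [0, 0, 0], "hand": 100}, {"translation": [3.2, 3.6, 3.1], "delta_rot": [0, 0, 0], "hand": 100}]'

```text
time_s: 1.48
ee_pos: [0.6466, 0.2473, 0.1]
ee_rot: [-1.611, 1.569, -3.095]
ft_force: [-0.5, 0.7, 0.2]
finger_gap: 0.0522
```

Run:
```python
from h import *
st(); go([.6483,.2458,.016],4.9)
im,d=imaging.grab_frame('top'); cv2.imwrite('pics/top1.png',cv2.resize(im[110:230,205:365],None,fx=4.5,fy=4.5,interpolation=cv2.INTER_CUBIC))
im,d=imaging.grab_frame('side'); cv2.imwrite('pics/side1.png',cv2.resize(im[110:250,220:400],None,fx=4,fy=4,interpolation=cv2.INTER_CUBIC))
```

```text
t 1.475 p [0.6466 0.2473 0.1   ] yang 4.97 tilt 0.09 F [-0.54  0.73  0.22] gap 0.0522 j [0.365 0.566 0.003 1.01  0.    1.849]
trans cm [8.4  0.17 0.16] rot [ 0.07 -0.    0.09]
```

View pics/side1.png

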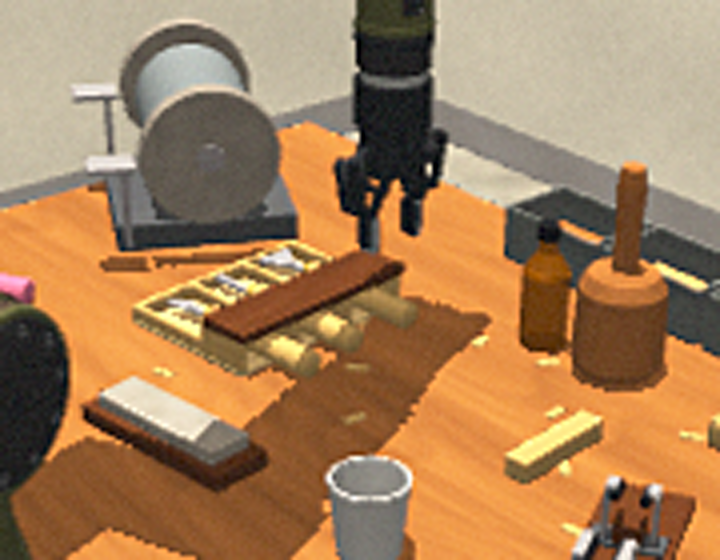

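View pics/top1.png

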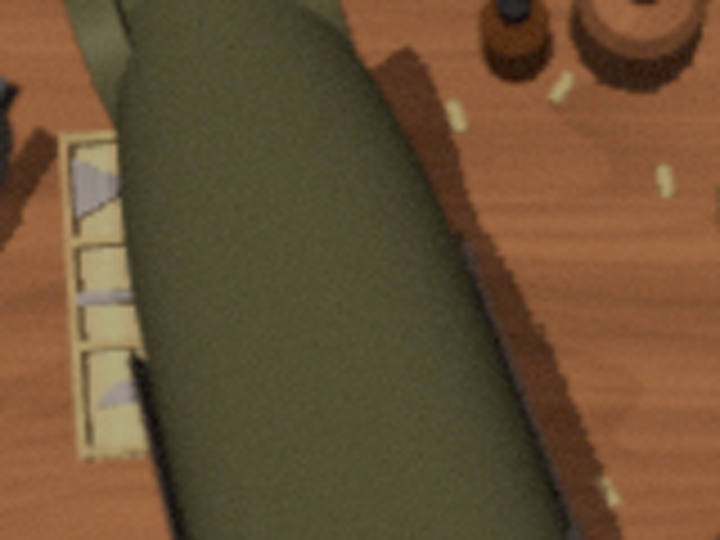

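Request:
arm_command --increments '[{"translation": [3, 0.2, 0.3], "delta_rot": [0, 0, 0], "hand": 100}, {"translation": [6, 0.2, 0.3], "delta_rot": [0, 0, 0], "hand": 100}, {"translation": [8.3, 0.2, 0.3], "delta_rot": [0, 0, 0], "hand": 100}, {"translation": [8.3, 0.2, 0.3], "delta_rot": [0, 0, 0], "hand": 100}]'

```text
time_s: 2.08
ee_pos: [0.6475, 0.2452, 0.0166]
ee_rot: [-1.344, 1.568, -2.826]
ft_force: [0.4, 0.5, 0.1]
finger_gap: 0.0518
```

Run:
```python
from h import *
st()
im,d=imaging.grab_frame('side'); cv2.imwrite('pics/side2.png',cv2.resize(im[140:230,240:380],None,fx=5,fy=5,interpolation=cv2.INTER_CUBIC))
```

```text
t 2.075 p [0.6475 0.2452 0.0166] yang 5.09 tilt 0.15 F [0.37 0.55 0.1 ] gap 0.0518 j [ 0.362  0.64  -0.077  0.857  0.     1.844]
```

View pics/side2.png

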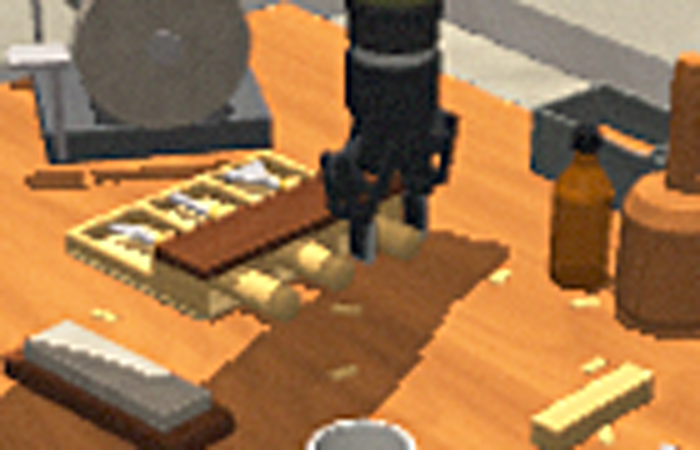

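Fingers straddle the gouge's stub at crop (395,235). Close.

Request:
arm_command --increments '[{"translation": [0, 0, 0], "delta_rot": [0, 0, 0], "hand": 255}, {"translation": [0, 0, 0], "delta_rot": [0, 0, 0], "hand": 255}, {"translation": [0, 0, 0], "delta_rot": [0, 0, 0], "hand": 255}, {"translation": [0, 0, 0], "delta_rot": [0, 0, 0], "hand": 255}, {"translation": [0, 0, 0], "delta_rot": [0, 0, 0], "hand": 255}]'

```text
time_s: 2.75
ee_pos: [0.6508, 0.2453, 0.0194]
ee_rot: [2.092, 1.568, 0.608]
ft_force: [-0.6, 0.9, 7.2]
finger_gap: 0.0243
```

Request:
arm_command --increments '[{"translation": [0, 0.3, 0], "delta_rot": [0, 0, 0], "hand": 110}, {"translation": [0, 0.3, 0], "delta_rot": [0, 0, 0], "hand": 110}, {"translation": [0.5, 0.3, 0], "delta_rot": [0, 0, 0], "hand": 110}, {"translation": [0.5, 0.3, 0], "delta_rot": [0, 0, 0], "hand": 110}]'

```text
time_s: 3.25
ee_pos: [0.6518, 0.2445, 0.0115]
ee_rot: [-1.296, 1.569, -2.78]
ft_force: [0.7, 0.2, -0.2]
finger_gap: 0.0488
```

Request:
arm_command --increments '[{"translation": [0, 0, 0], "delta_rot": [0, 0, 0], "hand": 255}, {"translation": [0, 0, 0], "delta_rot": [0, 0, 0], "hand": 255}, {"translation": [0, 0, 0], "delta_rot": [0, 0, 0], "hand": 255}, {"translation": [0, 0, 0], "delta_rot": [0, 0, 0], "hand": 255}]'

```text
time_s: 3.75
ee_pos: [0.6524, 0.2448, 0.0125]
ee_rot: [-1.076, 1.571, -2.56]
ft_force: [-1.1, 0.5, 1.1]
finger_gap: 0.0246
```

Run:
```python
from h import *
st()
im,d=imaging.grab_frame('side'); cv2.imwrite('pics/side3.png',cv2.resize(im[140:230,240:380],None,fx=5,fy=5,interpolation=cv2.INTER_CUBIC))
```

```text
t 3.75 p [0.6524 0.2448 0.0125] yang 4.99 tilt 0.01 F [-1.11  0.48  1.14] gap 0.0246 j [ 0.359  0.65  -0.07   0.851 -0.     1.843]
```

View pics/side3.png

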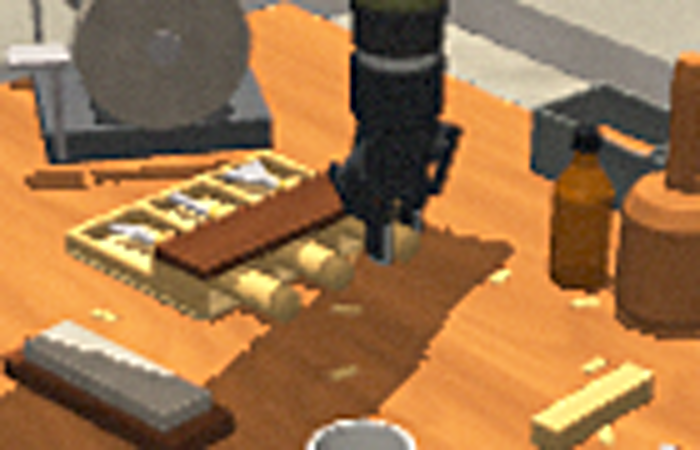

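Request:
arm_command --increments '[{"translation": [-0.2, 0, 1.5], "delta_rot": [0, 0, 0], "hand": 255}, {"translation": [-0.2, 0, 4], "delta_rot": [0, 0, 0], "hand": 255}, {"translation": [-0.2, -0.1, 6.5], "delta_rot": [0, 0, 0], "hand": 255}, {"translation": [-0.2, -0.2, 9], "delta_rot": [0, 0, 0], "hand": 255}, {"translation": [-0.2, -0.3, 11.5], "delta_rot": [0, 0, 0], "hand": 255}, {"translation": [-0.2, -0.4, 14], "delta_rot": [0, 0, 0], "hand": 255}, {"translation": [-0.2, -0.5, 16.8], "delta_rot": [0, 0, 0], "hand": 255}, {"translation": [-0.2, -0.5, 16.8], "delta_rot": [0, 0, 0], "hand": 255}]'

```text
time_s: 4.8
ee_pos: [0.6622, 0.0745, 0.0145]
ee_rot: [-0.813, 1.571, -2.3]
ft_force: [0.7, 0.2, -2.2]
finger_gap: 0.0249
```

Run:
```python
from h import *
st()
im,d=imaging.grab_frame('side'); cv2.imwrite('pics/side4.png',cv2.resize(im[140:250,240:380],None,fx=5,fy=5,interpolation=cv2.INTER_CUBIC))
im,d=imaging.grab_frame('top'); cv2.imwrite('pics/top4.png',cv2.resize(im[90:230,205:365],None,fx=4,fy=4,interpolation=cv2.INTER_CUBIC))
```

```text
t 4.8 p [0.6622 0.0745 0.0145] yang 4.82 tilt 0.02 F [ 0.68  0.24 -2.21] gap 0.0249 j [ 0.112  0.598 -0.158  0.815 -0.     1.599]
```

View pics/side4.png

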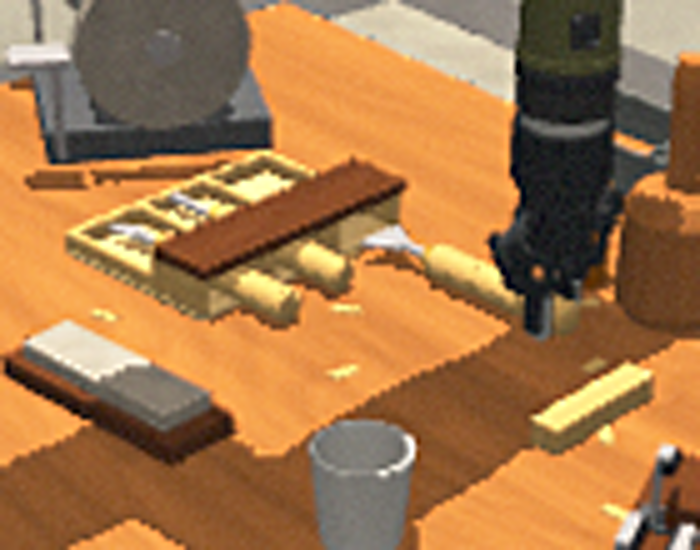

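View pics/top4.png

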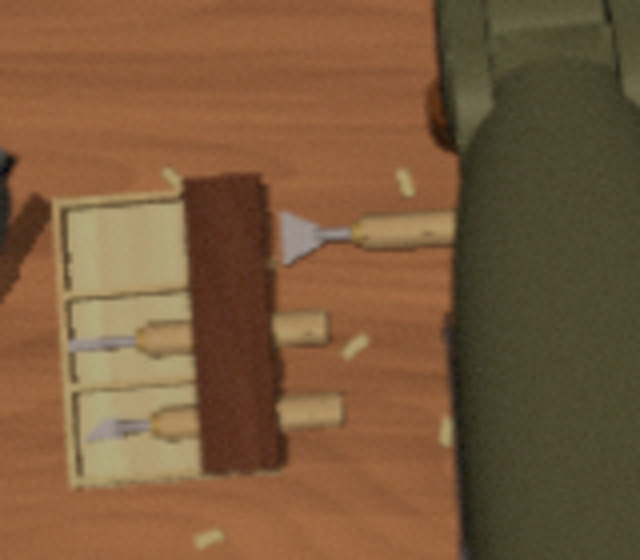

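Run:
```python
from h import *
go([.431,.033,.09],-61.55)
go([.431,.033,.012],-61.55,start=([.431,.033,.09],-61.55))
```

```text
trans cm [ -7.55 -23.41   2.36] rot [ 6.649e+01 -3.000e-02  1.000e-02]
trans cm [7.8 0.  0. ] rot [0. 0. 0.]
```

Request:
arm_command --increments '[{"translation": [-3, -1, 0], "delta_rot": [0, 0, 0], "hand": 255}, {"translation": [-6, -4, 0.2], "delta_rot": [8, 0, 0], "hand": 255}, {"translation": [-7.5, -8, 0.6], "delta_rot": [18, 0, 0], "hand": 255}, {"translation": [-7.5, -12, 1], "delta_rot": [28, 0, 0], "hand": 255}, {"translation": [-7.5, -16, 1.5], "delta_rot": [38, 0, 0], "hand": 255}, {"translation": [-7.5, -20, 2], "delta_rot": [48, 0, 0], "hand": 255}, {"translation": [-7.5, -23.4, 2.4], "delta_rot": [58, 0, 0], "hand": 255}, {"translation": [-7.5, -23.4, 2.4], "delta_rot": [66.5, 0, 0], "hand": 255}]'

```text
time_s: 5.9
ee_pos: [0.4278, 0.0332, 0.0892]
ee_rot: [-0.611, 1.568, 3.024]
ft_force: [0.6, -0.0, -0.7]
finger_gap: 0.0245
```

Run:
```python
from h import *
st()
go([.431,.033,.03],-61.55);go([.431,.033,.011],-61.55)
im,d=imaging.grab_frame('side'); cv2.imwrite('pics/side5.png',cv2.resize(im[140:260,240:400],None,fx=5,fy=5,interpolation=cv2.INTER_CUBIC))
```

```text
t 5.9 p [0.4278 0.0332 0.0892] yang -61.73 tilt 0.14 F [ 0.62 -0.04 -0.66] gap 0.0245 j [ 0.077  0.126 -0.662  0.785  0.     2.725]
trans cm [ 5.92  0.18 -0.28] rot [-0.18  0.11  0.08]
trans cm [ 7.82  0.18 -0.28] rot [-0.18  0.11  0.08]
```

View pics/side5.png

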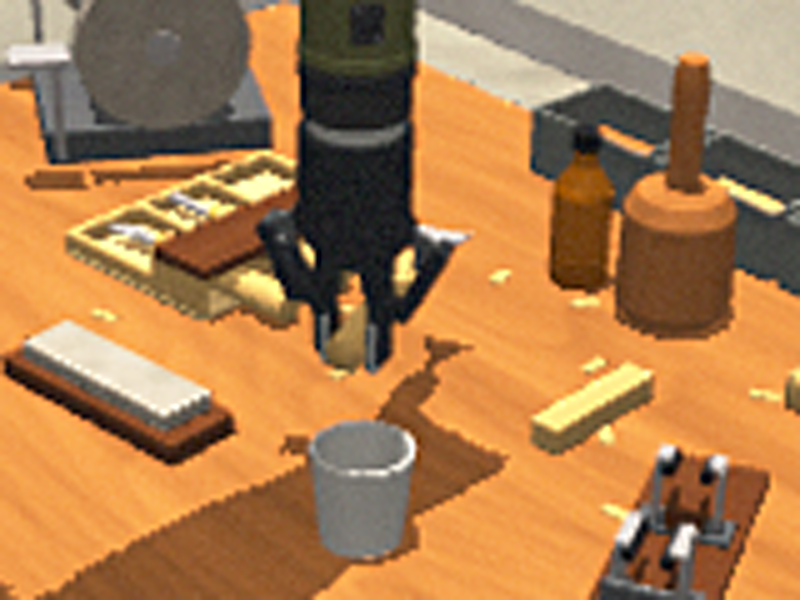

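Request:
arm_command --increments '[{"translation": [2.5, 0.2, 0], "delta_rot": [0, 0, 0], "hand": 255}, {"translation": [5, 0.2, 0], "delta_rot": [0, 0, 0], "hand": 255}, {"translation": [6.5, 0.2, 0], "delta_rot": [0, 0, 0], "hand": 255}, {"translation": [7.4, 0.2, 0], "delta_rot": [0, 0, 0], "hand": 255}, {"translation": [7.7, 0.2, 0], "delta_rot": [0, 0, 0], "hand": 255}, {"translation": [7.7, 0.2, 0], "delta_rot": [0, 0, 0], "hand": 255}]'

```text
time_s: 6.7
ee_pos: [0.4324, 0.0312, 0.0127]
ee_rot: [2.918, 1.57, 0.274]
ft_force: [-0.8, -0.7, -2.5]
finger_gap: 0.0245
```

Request:
arm_command --increments '[{"translation": [0.2, 0, 0], "delta_rot": [0, 0, 0], "hand": 255}, {"translation": [0.3, 0, 0], "delta_rot": [0, 0, 0], "hand": 255}, {"translation": [0.3, 0, 0], "delta_rot": [0, 0, 0], "hand": 255}]'

```text
time_s: 7.08
ee_pos: [0.4328, 0.0311, 0.011]
ee_rot: [2.842, 1.569, 0.197]
ft_force: [-4.5, 0.9, 14.8]
finger_gap: 0.0252
```

Request:
arm_command --increments '[{"translation": [-0.3, 0, 0], "delta_rot": [0, 0, 0], "hand": 110}, {"translation": [-0.3, 0, 0], "delta_rot": [0, 0, 0], "hand": 110}, {"translation": [-0.3, 0, 0], "delta_rot": [0, 0, 0], "hand": 110}, {"translation": [-8, 0, -2], "delta_rot": [0, 0, 0], "hand": 110}, {"translation": [-12, 0, -6], "delta_rot": [0, 0, 0], "hand": 110}, {"translation": [-12, 0, -6], "delta_rot": [0, 0, 0], "hand": 110}]'

```text
time_s: 7.82
ee_pos: [0.4897, 0.0609, 0.1333]
ee_rot: [2.79, 1.562, 0.146]
ft_force: [-0.0, -0.4, -1.6]
finger_gap: 0.0486
```

Run:
```python
from h import *
st()
im,d=imaging.grab_frame('side'); cv2.imwrite('pics/side6.png',cv2.resize(im[140:260,240:400],None,fx=5,fy=5,interpolation=cv2.INTER_CUBIC));np.save('side6im.npy',im);np.save('side6.npy',d)
im,d=imaging.grab_frame('top'); cv2.imwrite('pics/top6.png',cv2.resize(im[130:280,240:440],None,fx=4,fy=4,interpolation=cv2.INTER_CUBIC));np.save('top6im.npy',im)
```

```text
t 7.825 p [0.4897 0.0609 0.1333] yang -61.46 tilt 0.48 F [-0.03 -0.39 -1.55] gap 0.0486 j [ 0.124  0.183 -0.477  0.902  0.     2.767]
```

View pics/side6.png

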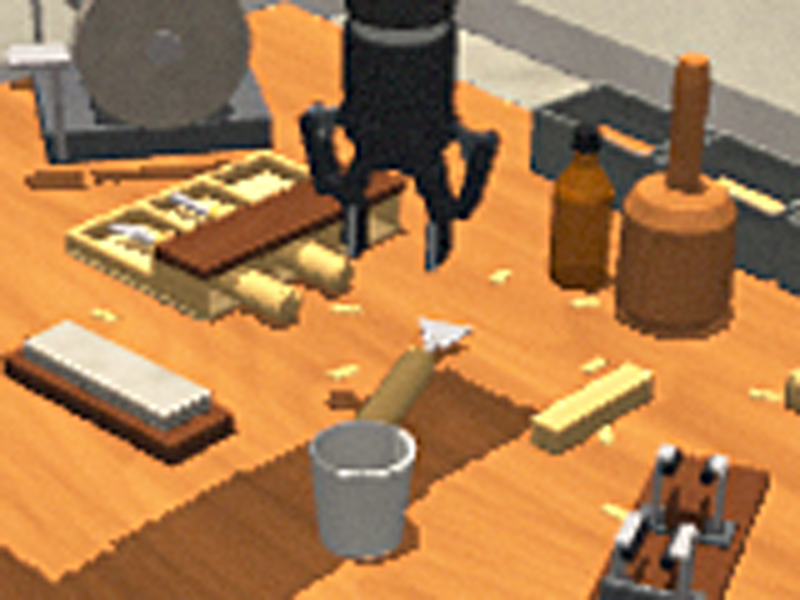

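View pics/top6.png

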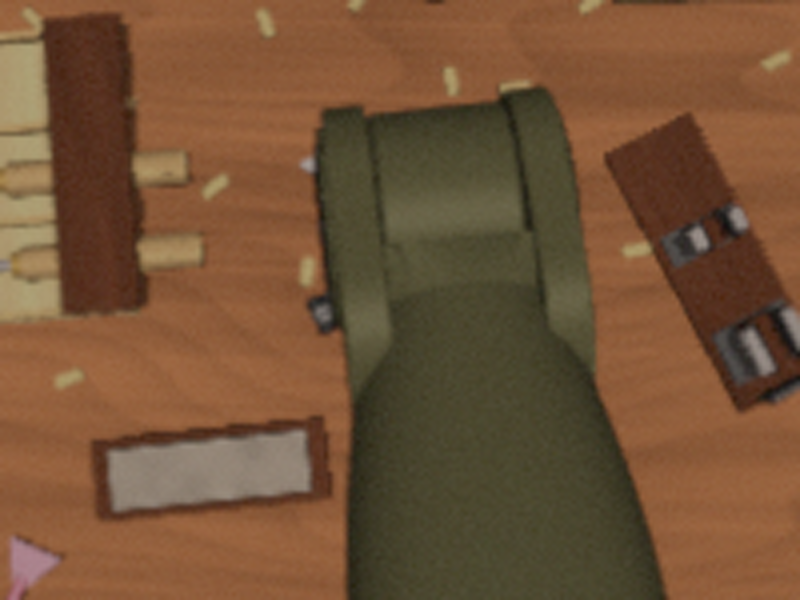

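Run:
```python
from h import *
c=np.array([[420,318],[472,328]])/5+[239.6,139.6]
W=plane('side',c,.013);m=W.mean(0);print(W,m,np.linalg.norm(W[0]-W[1]))
c=np.array([[405,350],[437,350],[366,405],[410,424]])/5+[239.6,139.6]
print(plane('side',c,.018))
a=np.radians(28.5);u=np.array([np.cos(a),np.sin(a)])
tcp=np.array([.4328,.0311]);print('pred tip',tcp+.178*u)
c=np.array([[300,163]])/4+[239.6,129.6];print('left corner top',plane('top',c,.013))
```

```text
[[0.58540273 0.13891934 0.013     ]
 [0.60539883 0.10260899 0.013     ]] [0.59540078 0.12076417 0.013     ] 0.041452212443982214
[[0.53822558 0.10301654 0.018     ]
 [0.55646516 0.08816164 0.018     ]
 [0.4652399  0.06200335 0.018     ]
 [0.47230154 0.02341307 0.018     ]]
pred tip [0.58922945 0.11603426]
left corner top [[0.58264507 0.13309405 0.013     ]]
```

Request:
arm_command --increments '[{"translation": [4, 0, 0.2], "delta_rot": [0, 0, 0], "hand": 110}, {"translation": [8, 0, 0.2], "delta_rot": [0, 0, 0], "hand": 110}, {"translation": [11, 0, 0.2], "delta_rot": [0, 0, 0], "hand": 110}, {"translation": [12.2, 0, 0.2], "delta_rot": [0, 0, 0], "hand": 110}, {"translation": [12.2, 0, 0.2], "delta_rot": [0, 0, 0], "hand": 110}]'

```text
time_s: 8.55
ee_pos: [0.4779, 0.0577, 0.0081]
ee_rot: [-0.32, 1.563, -2.965]
ft_force: [-16.6, -2.0, 33.9]
finger_gap: 0.0485
```

Run:
```python
from h import *
st()
im,d=imaging.grab_frame('side'); cv2.imwrite('pics/side7.png',cv2.resize(im[170:250,280:390],None,fx=6,fy=6,interpolation=cv2.INTER_CUBIC))
```

```text
t 8.55 p [0.4779 0.0577 0.0081] yang -61.56 tilt 0.46 F [-16.64  -2.04  33.89] gap 0.0485 j [ 0.12   0.329 -0.626  0.623 -0.     2.766]
```

View pics/side7.png

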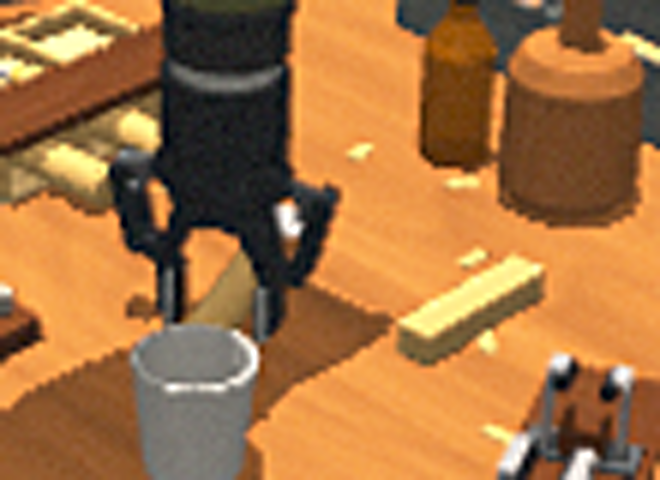

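Request:
arm_command --increments '[{"translation": [-0.5, 0, 0], "delta_rot": [0, 0, 0], "hand": 110}, {"translation": [-0.5, 0, 0], "delta_rot": [0, 0, 0], "hand": 110}]'

```text
time_s: 8.85
ee_pos: [0.4824, 0.0584, 0.0123]
ee_rot: [-0.311, 1.57, -2.956]
ft_force: [0.3, -0.7, 0.1]
finger_gap: 0.0487
```

Request:
arm_command --increments '[{"translation": [0, 0, 0], "delta_rot": [0, 0, 0], "hand": 255}, {"translation": [0, 0, 0], "delta_rot": [0, 0, 0], "hand": 255}, {"translation": [0, 0, 0], "delta_rot": [0, 0, 0], "hand": 255}, {"translation": [0, 0, 0], "delta_rot": [0, 0, 0], "hand": 255}]'

```text
time_s: 9.35
ee_pos: [0.4828, 0.0585, 0.0123]
ee_rot: [0.063, 1.57, -2.582]
ft_force: [-1.7, -1.1, 0.5]
finger_gap: 0.0243
```

Run:
```python
from h import *
st()
```

```text
t 9.35 p [0.4828 0.0585 0.0123] yang -61.52 tilt 0.04 F [-1.73 -1.09  0.49] gap 0.0243 j [ 0.121  0.325 -0.619  0.627 -0.     2.765]
```

Run:
```python
from h import *
a=np.radians(28.45);u=np.array([np.cos(a),np.sin(a)]);v=np.array([-u[1],u[0]])
c=np.array([.512,-.1896])
def L(x,y,z): return [*(c+u*x+v*y),z]
pts=[L(-.113,.038,.01),L(.113,.038,.01),L(.113,-.038,.01),L(-.113,-.038,.01)]
pts2=[L(x,y,.064) for x in(-.09,-.05,.012,.034) for y in(-.012,.012)]+[L(-.106,.02,.052),L(-.106,-.02,.052)]
for n,f,(u0,u1,v0,v1),s in(('side','side6im.npy',(340,410,220,285),9),('top','top6im.npy',(385,455,150,240),6)):
    im=np.load(f)[v0:v1,u0:u1];im=cv2.resize(im,None,fx=s,fy=s,interpolation=cv2.INTER_CUBIC)
    q=(proj(n,pts)-[u0-.5,v0-.5])*s;cv2.polylines(im,[q.round().astype(int)],True,(0,255,0),1)
    for p in(proj(n,pts2)-[u0-.5,v0-.5])*s: cv2.circle(im,tuple(p.round().astype(int).tolist()),3,(255,255,0),1)
    cv2.imwrite(f'pics/chk_{n}.png',im)
```

```text
(no output)
```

View pics/chk_side.png

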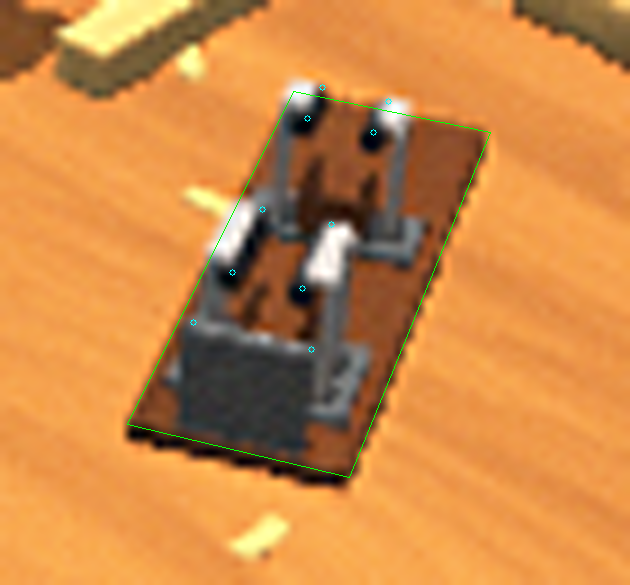

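View pics/chk_top.png

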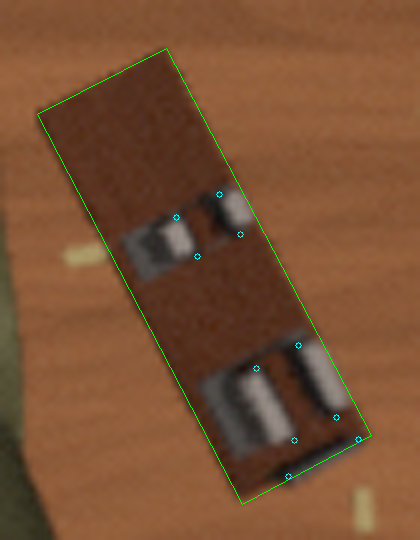

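Run:
```python
from h import *
go([.4944,-.1991,.115],-61.55)
```

```text
trans cm [-10.26  23.2   11.27] rot [ 0.03  0.04 -0.  ]
```

Request:
arm_command --increments '[{"translation": [-4, 0, 0], "delta_rot": [0, 0, 0], "hand": 255}, {"translation": [-8, 1.5, 0.7], "delta_rot": [0, 0, 0], "hand": 255}, {"translation": [-10.3, 5, 2.4], "delta_rot": [0, 0, 0], "hand": 255}, {"translation": [-10.3, 10, 4.9], "delta_rot": [0, 0, 0], "hand": 255}, {"translation": [-10.3, 15, 7.3], "delta_rot": [0, 0, 0], "hand": 255}, {"translation": [-10.3, 20, 9.7], "delta_rot": [0, 0, 0], "hand": 255}, {"translation": [-10.3, 23.2, 11.3], "delta_rot": [0, 0, 0], "hand": 255}, {"translation": [-10.3, 23.2, 11.3], "delta_rot": [0, 0, 0], "hand": 255}]'

```text
time_s: 10.35
ee_pos: [0.4942, -0.2014, 0.1149]
ee_rot: [0.26, 1.571, -2.388]
ft_force: [-0.4, -0.0, -1.7]
finger_gap: 0.0244
```

Run:
```python
from h import *
st(); go([.4944,-.1991,.115],-61.55)
im,d=imaging.grab_frame('side'); cv2.imwrite('pics/side8.png',cv2.resize(im[170:290,300:430],None,fx=5,fy=5,interpolation=cv2.INTER_CUBIC));np.save('side8im.npy',im)
im,d=imaging.grab_frame('top'); cv2.imwrite('pics/top8.png',cv2.resize(im[130:280,340:500],None,fx=4,fy=4,interpolation=cv2.INTER_CUBIC));np.save('top8im.npy',im)
```

```text
t 10.35 p [ 0.4942 -0.2014  0.1149] yang -61.73 tilt 0.01 F [-0.4  -0.04 -1.65] gap 0.0244 j [-0.387  0.277 -0.401  0.893 -0.     2.261]
trans cm [-0.01 -0.19 -0.13] rot [-0.18  0.01 -0.  ]
```

View pics/side8.png

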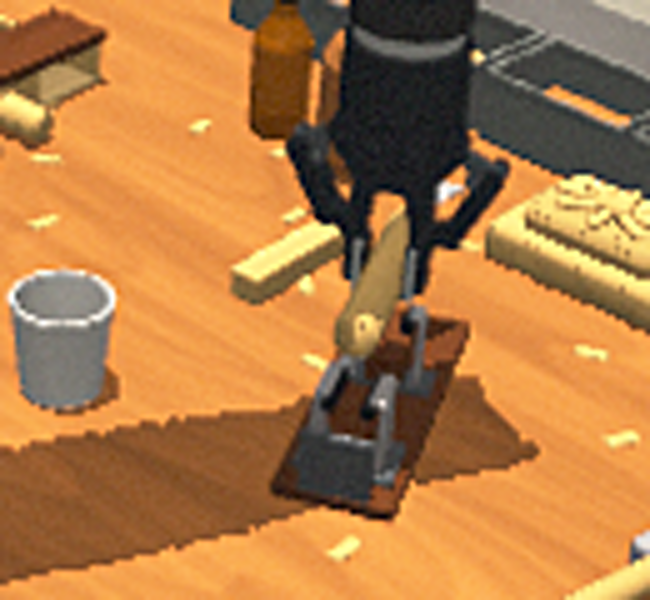

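View pics/top8.png

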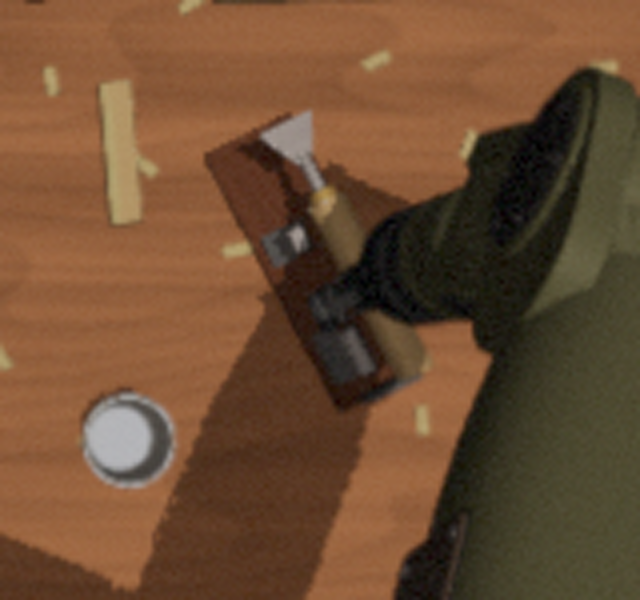

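Run:
```python
from h import *
a=np.radians(28.45);u=np.array([np.cos(a),np.sin(a)]);v=np.array([-u[1],u[0]]);c0=np.array([.512,-.1896])
def loc(W): d=W[:,:2]-c0; return (np.c_[d@u,d@v]*1000).round(1)
z=.1156
print('side butt',loc(plane('side',np.array([[360,333]])/5+[299.6,169.6],z)))
t=lambda p:np.array(p)/4+[339.6,129.6]
print('blade corners',loc(plane('top',t([[260,137],[312,112]]),z)))
print('ferrule/handle edges',loc(plane('top',t([[315,210],[340,193],[392,376],[428,352]]),z)))
print('butt end edges top',loc(plane('top',t([[398,380],[430,362]]),z)))
im=np.load('top8im.npy')[140:235,390:460];cv2.imwrite('pics/top8b.png',cv2.resize(im,None,fx=8,fy=8,interpolation=cv2.INTER_CUBIC)[:600*2])
```

```text
side butt [[-89.5  -3.1]]
blade corners [[101.8  18.7]
 [100.6 -23. ]]
ferrule/handle edges [[ 37.8   8.4]
 [ 40.3 -13.3]
 [-91.3  15.2]
 [-88.2 -15.7]]
butt end edges top [[-95.7  12.7]
 [-95.1 -13.6]]
```

View pics/top8b.png

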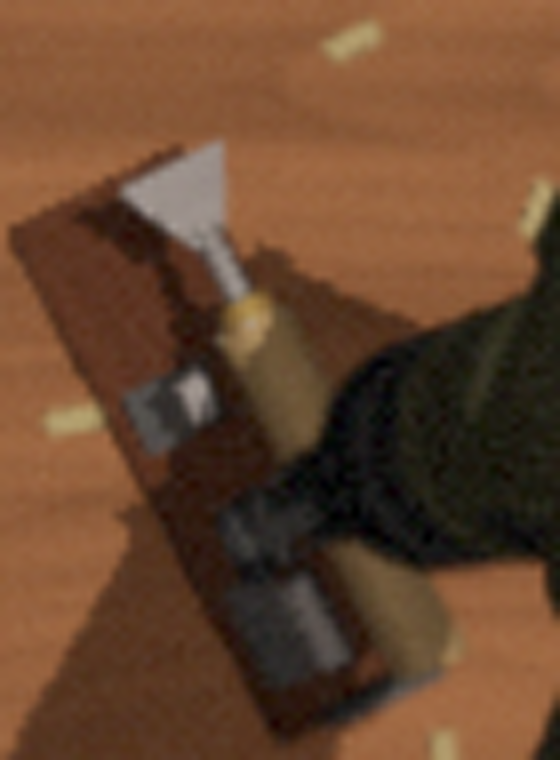

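Request:
arm_command --increments '[{"translation": [1.5, -0.2, -0.1], "delta_rot": [0, 0, 0], "hand": 255}, {"translation": [3, -0.2, -0.1], "delta_rot": [0, 0, 0], "hand": 255}, {"translation": [3.8, -0.2, -0.1], "delta_rot": [0, 0, 0], "hand": 255}, {"translation": [3.8, -0.2, -0.1], "delta_rot": [0, 0, 0], "hand": 255}]'

```text
time_s: 10.95
ee_pos: [0.4935, -0.1962, 0.0764]
ee_rot: [-0.874, 1.569, 2.765]
ft_force: [0.1, 0.4, -1.4]
finger_gap: 0.0247
```

Run:
```python
from h import *
st(); go([.4944,-.1991,.0443],-61.55)
im,d=imaging.grab_frame('side'); cv2.imwrite('pics/side9.png',cv2.resize(im[180:290,320:420],None,fx=6,fy=6,interpolation=cv2.INTER_CUBIC));np.save('side9im.npy',im)
im,d=imaging.grab_frame('top'); np.save('top9im.npy',im);cv2.imwrite('pics/top9.png',cv2.resize(im[140:240,385:460],None,fx=6,fy=6,interpolation=cv2.INTER_CUBIC))
```

```text
t 10.95 p [ 0.4935 -0.1962  0.0764] yang -61.48 tilt 0.12 F [ 0.09  0.38 -1.44] gap 0.0247 j [-0.378  0.315 -0.45   0.808 -0.     2.265]
trans cm [3.21 0.3  0.06] rot [0.07 0.08 0.09]
```

View pics/side9.png

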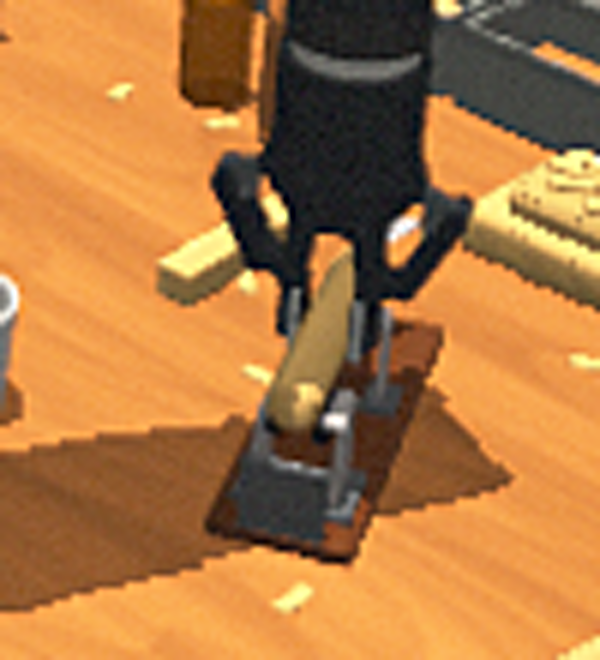

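View pics/top9.png

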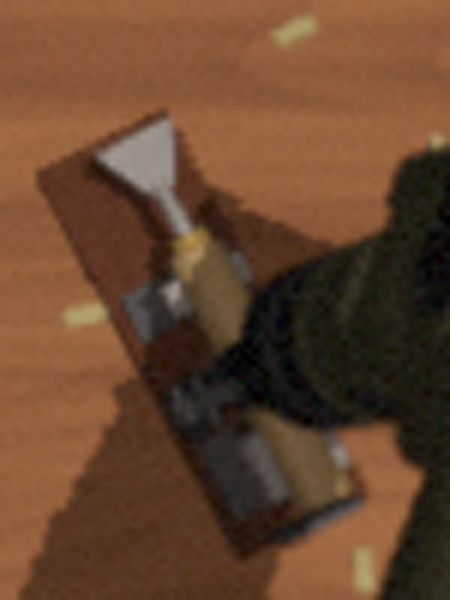

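Run:
```python
from h import *
st()
a=np.radians(28.45);u=np.array([np.cos(a),np.sin(a)]);v=np.array([-u[1],u[0]]);c0=np.array([.512,-.1896])
def loc(W): d=W[:,:2]-c0; return (np.c_[d@u,d@v]*1000).round(1)
t=lambda p:np.array(p)/6+[384.6,139.6]
W=loc(plane('top',t([[95,157],[176,114]]),.077));print('blade',W,W.mean(0))
W=loc(plane('top',t([[172,253],[208,236],[192,322],[240,300]]),.077));print('front',W)
W=loc(plane('top',t([[292,512],[350,488]]),.077));print('butt',W)
W=loc(plane('side',np.array([[298,403],[335,422],[270,425]])/6+[319.6,179.6],.077));print('side butt',W)
```

```text
t 11.05 p [ 0.4944 -0.1968  0.0775] yang -61.5 tilt 0.0 F [-0.35 -0.14 -1.76] gap 0.0246 j [-0.379  0.313 -0.448  0.809 -0.     2.265]
blade [[104.   22.7]
 [104.4 -22.9]] [ 1.042e+02 -1.000e-01]
front [[45.  11.4]
 [44.2 -8.3]
 [10.7 18.6]
 [ 9.3 -7.5]]
butt [[-93.6  18.7]
 [-96.6 -12.2]]
side butt [[ -89.1    0.9]
 [ -98.2  -20. ]
 [-112.7    8.9]]
```

Request:
arm_command --increments '[{"translation": [0.3, 0.2, 0.2], "delta_rot": [0, 0, 0], "hand": 255}, {"translation": [0.7, 0.2, 0.2], "delta_rot": [0, 0, 0], "hand": 255}, {"translation": [1.0, 0.2, 0.2], "delta_rot": [0, 0, 0], "hand": 255}, {"translation": [1.2, 0.2, 0.2], "delta_rot": [0, 0, 0], "hand": 255}, {"translation": [1.2, 0.2, 0.2], "delta_rot": [0, 0, 0], "hand": 255}]'

```text
time_s: 11.68
ee_pos: [0.4939, -0.2001, 0.0665]
ee_rot: [1.904, 1.569, -0.741]
ft_force: [-2.7, 0.8, 8.4]
finger_gap: 0.0244
```

Run:
```python
from h import *
st()
im,d=imaging.grab_frame('side'); cv2.imwrite('pics/side10.png',cv2.resize(im[180:290,320:420],None,fx=6,fy=6,interpolation=cv2.INTER_CUBIC))
```

```text
t 11.675 p [ 0.4939 -0.2001  0.0665] yang -61.53 tilt 0.08 F [-2.71  0.85  8.45] gap 0.0244 j [-0.385  0.326 -0.46   0.784 -0.     2.26 ]
```

View pics/side10.png

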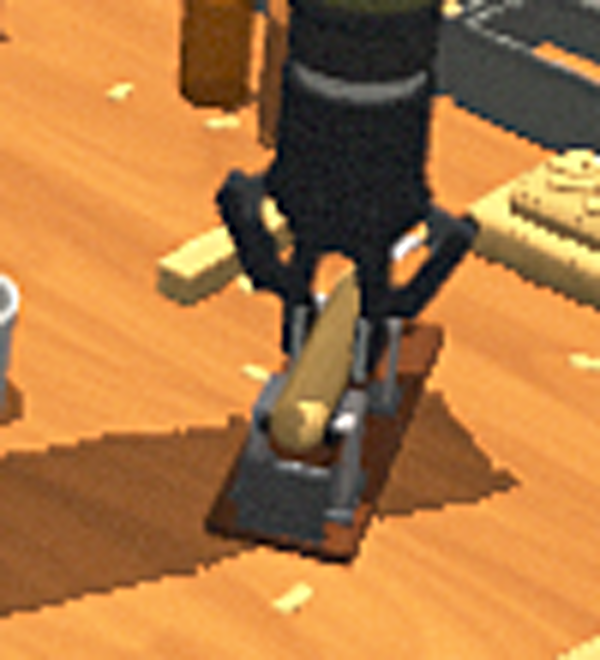

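Request:
arm_command --increments '[{"translation": [0.4, 0, 0], "delta_rot": [0, 0, 0], "hand": 255}, {"translation": [0.8, 0, 0], "delta_rot": [0, 0, 0], "hand": 255}, {"translation": [1.2, 0, 0], "delta_rot": [0, 0, 0], "hand": 255}, {"translation": [1.6, 0, 0], "delta_rot": [0, 0, 0], "hand": 255}, {"translation": [2.0, 0, 0], "delta_rot": [0, 0, 0], "hand": 255}, {"translation": [2.2, 0, 0], "delta_rot": [0, 0, 0], "hand": 255}, {"translation": [2.2, 0, 0], "delta_rot": [0, 0, 0], "hand": 255}]'

```text
time_s: 12.6
ee_pos: [0.4933, -0.1991, 0.0442]
ee_rot: [-1.904, 1.57, 1.735]
ft_force: [-2.8, 4.6, 7.3]
finger_gap: 0.0246
```

Run:
```python
from h import *
st()
im,d=imaging.grab_frame('side'); cv2.imwrite('pics/side11.png',cv2.resize(im[180:290,320:420],None,fx=6,fy=6,interpolation=cv2.INTER_CUBIC))
```

```text
t 12.6 p [ 0.4933 -0.1991  0.0442] yang -61.5 tilt 0.05 F [-2.75  4.64  7.3 ] gap 0.0246 j [-3.84e-01  3.53e-01 -4.83e-01  7.36e-01  1.00e-03  2.26e+00]
```

View pics/side11.png

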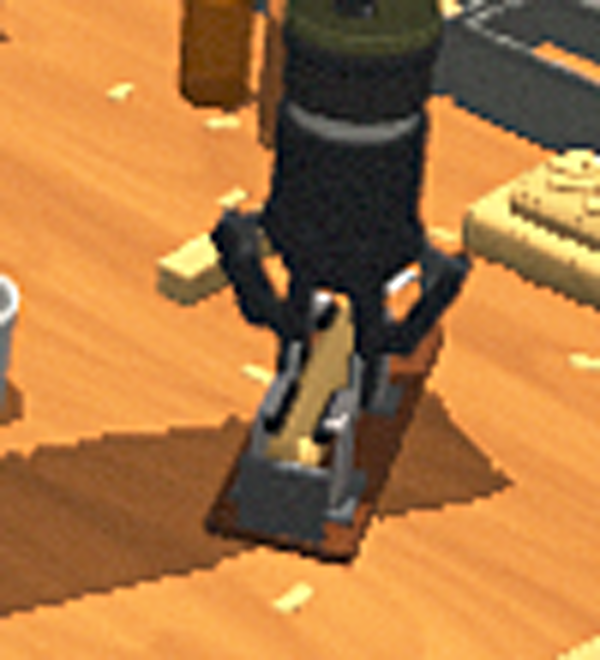

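Request:
arm_command --increments '[{"translation": [0.2, 0, 0], "delta_rot": [0, 0, 0], "hand": 255}, {"translation": [0.4, 0, 0], "delta_rot": [0, 0, 0], "hand": 255}, {"translation": [0.4, 0, 0], "delta_rot": [0, 0, 0], "hand": 255}]'

```text
time_s: 13.02
ee_pos: [0.4934, -0.1992, 0.044]
ee_rot: [3.032, 1.57, 0.388]
ft_force: [-16.0, 9.0, 47.3]
finger_gap: 0.0244
```

Request:
arm_command --increments '[{"translation": [-0.4, 0, 0], "delta_rot": [0, 0, 0], "hand": 255}, {"translation": [-0.4, 0, 0], "delta_rot": [0, 0, 0], "hand": 110}, {"translation": [-0.4, 0, 0], "delta_rot": [0, 0, 0], "hand": 110}, {"translation": [-0.4, 0, 0], "delta_rot": [0, 0, 0], "hand": 110}, {"translation": [-2.5, 0, 0], "delta_rot": [0, 0, 0], "hand": 110}, {"translation": [-7, 0, 0], "delta_rot": [0, 0, 0], "hand": 110}, {"translation": [-12, 0, 0], "delta_rot": [0, 0, 0], "hand": 110}, {"translation": [-14, 0, 0], "delta_rot": [0, 0, 0], "hand": 110}]'

```text
time_s: 14.02
ee_pos: [0.495, -0.2004, 0.1825]
ee_rot: [2.196, 1.567, -0.448]
ft_force: [-0.9, 0.4, 0.1]
finger_gap: 0.0486
```

Run:
```python
from h import *
st()
im,d=imaging.grab_frame('side'); cv2.imwrite('pics/side12.png',cv2.resize(im[180:290,320:420],None,fx=6,fy=6,interpolation=cv2.INTER_CUBIC))
im,d=imaging.grab_frame('top'); np.save('top12im.npy',im);np.save('top12.npy',d);cv2.imwrite('pics/top12.png',cv2.resize(im[140:240,385:460],None,fx=6,fy=6,interpolation=cv2.INTER_CUBIC))
```

```text
t 14.025 p [ 0.495  -0.2004  0.1825] yang -61.52 tilt 0.24 F [-0.94  0.37  0.07] gap 0.0486 j [-0.384  0.219 -0.311  1.037 -0.     2.26 ]
```

View pics/side12.png

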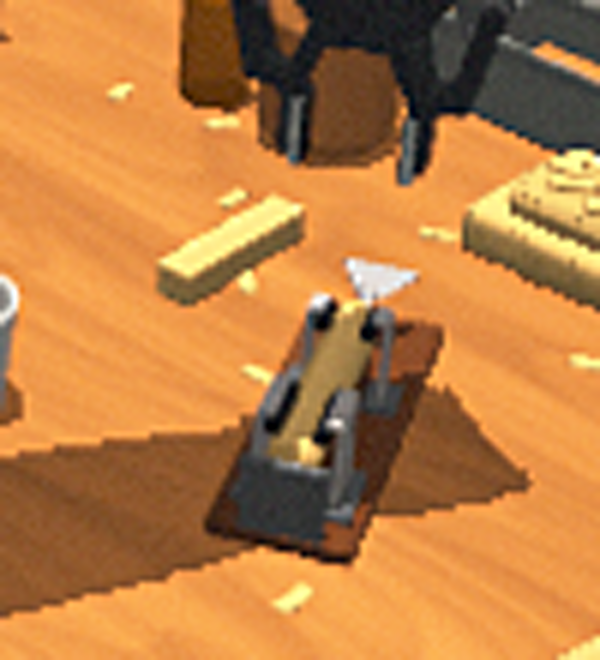

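View pics/top12.png

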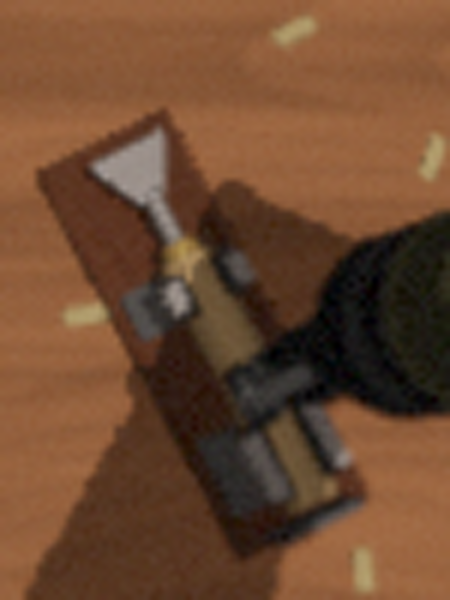

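Run:
```python
from h import *
a=np.radians(28.45);u=np.array([np.cos(a),np.sin(a)]);v=np.array([-u[1],u[0]]);c0=np.array([.512,-.1896])
def loc(W): d=W[:,:2]-c0; return (np.c_[d@u,d@v]*1000).round(1)
t=lambda p:np.array(p)/6+[384.6,139.6]
print('blade',loc(plane('top',t([[89,168],[165,126]]),.045)))
print('butt',loc(plane('top',t([[298,515],[342,492]]),.05)))
d=np.load('top12.npy');P=cloud('top',d).reshape(-1,3);L=np.c_[loc(P)/1000,P[:,2]]
for x0,x1 in((-.1,-.088),(-.09,-.05),(-.03,.01),(.012,.034),(.034,.045),(.08,.1)):
    s=L[(L[:,0]>x0)&(L[:,0]<x1)&(abs(L[:,1])<.005)&(L[:,2]<.1)];print(x0,x1,len(s),np.median(s[:,2]) if len(s) else 0)
```

```text
blade [[101.8  20.5]
 [103.  -23.8]]
butt [[-99.7  10.2]
 [-99.9 -14.9]]
-0.1 -0.088 13 0.05923862311196282
-0.09 -0.05 40 0.05854765301014253
-0.03 0.01 34 0.05864358898408406
0.012 0.034 24 0.05846656287008445
0.034 0.045 15 0.05685428413994953
0.08 0.1 26 0.047957594203545284
```

Run:
```python
from plant import job
print(job.close_job())
```

```text
the job is handed in; nothing more can be done
None
```

I drew the fishtail gouge, which lay in the far place of the tray, clear of the keeper rail. I laid it on open bench, regripped it mid-handle, pressed it into both roller clips and let go. The job was handed in at about 14 s, with the gripper open and clear above the rack. Handing in reports no verdict.

**Seating, from my last checks:**
- **Height:** the handle top read 58.5 mm at both clips, where 58 mm is expected when fully home. Just before release a further push of 4 mm brought no more travel, and the force rose to 47 N.
- **Position:** the gouge sits about 2 mm forward of the nominal seat and 2 mm sideways. The butt is 6–8 mm from the end plate, with the blade pointing away from it.
- **Other things:** the narrow tool, skew and bystanders looked unmoved wherever they showed in the pictures. I did not measure them again at the end.

**What went wrong or disagreed:**
- The first grip on the butt was pushed up about 3 mm, so I regripped it lower.
- The fingertips pressed the bench with about 34 N before the second grip, so I raised them and gripped again.
- The side view put the butt about 8 mm off the top view along the rack, close to one pixel of uncertainty. I relied on the top view.

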